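# Put the blue-capped eyepiece away in its case

### The job

Put the microscope eyepiece with the blue cap away in its storage case: swing the lid of the case right up, stand the eyepiece upright in the square foam pocket inside, and close the lid fully again, leaving the eyepiece standing upright in there.

Things in the scene. Friction and masses are not known exactly. Their poses are not given: they have to be found in the camera images.
- blue_center (a point): The blue-capped eyepiece: upright black cylinder, blue disc on top and blue band near the top, 60 mm tall, 38 mm across (steel foot, lowest 20 mm: 33 mm across), about 0.11 kg, loose on the bench. Two others differ only by red or yellow caps, at least 85 mm off, centre to centre. This point: its centre on the axis, 30 mm above its foot; z up the axis.
- case_pocket (a point): Grey case with black foam, fixed to the bench; 110 deep (x) by 130 wide (y) by 79 mm high shut. Point: centre of the pocket floor (pale green), 5 mm above the bench, mid-case. z up, x level from handle side to hinge, y along the hinge. Pocket 66 x 66 mm, 8 mm deep in the foam; case walls 5 mm thick, top 45 mm above the bench. Hinge axis: 55 mm along x, 40.5 mm along z from this point.
- lid (a joint): Lid angle in rad: 0 closed, 1.57 upright, 1.9 at its stop. It turns about the hinge at the back of the case, front edge going up and over to the back. Stiff hinge: it stays wherever it is left, so it must be brought all the way down to close; about 2 N at the handle moves it. It starts closed or ajar (up to 0.15). The lid is a 33 mm deep shell.
- lid_handle (a point): Middle of the lid's handle: round black bar 10 mm thick, 80 mm long, along y (parallel to the hinge), 50 mm in front of the lid's front face (45 mm free gap). Lid closed: 160 mm before and 12 mm above the hinge axis, 57.5 mm above the bench; it swings with the lid on a 160.5 mm radius. The bar can turn between fingers pinching it from above across its length.
There are look-alikes about, which are no part of the job. Leave any turquoise look-alike of the part that bears case_pocket alone. Leave any green look-alike of the part that bears blue_center alone.

How it is judged:
On the way, in this order (a step that is already met when the one before it is completed fails the run):
1. the lid is swung up (past 1.2 rad) (value of joint lid above 1.2 rad), for 0.1 s.
2. the blue-capped eyepiece stands upright in the foam pocket (x of blue_center in the frame of case_pocket between -0.018 and 0.018 m and y of blue_center in the frame of case_pocket between -0.018 and 0.018 m and z of blue_center in the frame of case_pocket between 0.024 and 0.036 m and angle between blue_center's own z axis and vertical below 0.17 rad), for 0.2 s.
At the end, for the whole second after the job is handed in: The blue-capped eyepiece stands in the foam pocket, upright within 10 degrees, its axis within 18 mm of the pocket's centre along x and y and its foot within 6 mm of the pocket floor, and the lid is closed to under 0.06 rad and at rest (all of step 2 and value of joint lid below 0.06 rad and velocity of joint lid below 0.05 rad/s); the robot touches nothing.
It also fails if it takes over 72 s, if anything falls off the work surface, if the arm or the gripper's body presses on something with over 40 N, if the wrist force passes 120 N, or if a joint passes its speed limit or range.

### The arm

A 6-joint arm with a two-finger parallel gripper is mounted at the origin on the work surface. World frame = base frame: x ahead of the robot, y to its left, z up, the work surface at z = 0. Lengths are in m, angles in rad, forces in N, time in s.
With the tool pointing down it reaches from about 0.375 to 0.75 m from the base axis. Payload 9 kg.
Tool frame: the origin (TCP) lies midway between the tips of the shut fingers; the grasp point (between the pads) lies 19 mm behind it; z points along the fingers, y is the direction in which the jaws open and shut (so a half turn about z gives the same grasp; the last joint's range is limited). The gripper opens to 85 mm and grips with 20 to 120 N. Pads are 22 mm wide; open, the fingers measure 114 mm over their backs; the gripper's body (76 mm by 85 mm) begins 54 mm behind the grasp point. The pads swing forward as they close: fully open they stand 13 mm farther back than shut.
Start: joints at [-1.385, 0.104, 0.097, 1.564, 0, 1.353], TCP at [0.236, -0.552, 0.204] pointing down, gripper open.
Joint ranges: [-2.99, 2.99], [-0.84, 1.86], [-1.1, 1.16], [-1.84, 2.11], [-1.51, 1.56], [-3.14, 3.14]. Speed limits (rad/s): [2.22, 2.22, 2.57, 3.14, 3.14, 3.14].

### API

Orientations are given as a unit quaternion [w, x, y, z].
In Python, from workcell import r gives the robot as it stands. The module is installed in compiled form; this text tells all that it offers.
- The arm moves only by the tool apply_moves, never from a script. Its argument "steps" is text: rows parted by semicolons, each of 5 numbers parted by spaces: the shift along the tool's x, y, z in cm, then the turn about the tool's z in rad, then the gripper command: -1 is shut, 1 is fully open, values between are in proportion. In form: x y z turn jaw; .... A call has 1 to 12 rows; each row shifts and turns the pose as measured when the row begins, along the tool's axes as they then stand; what a row does not reach is not made up. A row lasts 1/10 s, in which the tool goes at most 50 mm and 8.59 degrees, less where a joint would pass 70% of its speed; a pose out of reach is approached as far as the arm can. A call is refused whole if a number of a shift passes 5 or a number of a turn 0.15, either way. A call with a gripper value outside its range is refused whole. The fingers move at their own pace and stop on an object; the grip force is fixed at half the most. Time passes only in rows, so rows that do not move let the fingers close. It gives the time, the measured TCP pose, the force and the opening at its end, in the units of the state.
- r.sense(): the state, without advancing time (a new reading comes with each control period).
- r.get_image(name): name is "scene" or "top" or "wrist"; returns a dict with "color" (420x560x3 uint8, blue, green, red), "z_map" (420x560 float32, m along the optical axis (not along the pixel's ray), 0 where there is no reading), "intrinsics" (3x3 intrinsics, pixels), "R" (3x3) and "t" (3): a world point X has camera coordinates R X + t; the wrist camera has in their place "hand_eye" (4x4, takes a point from camera to tool coordinates, whose origin is the TCP and whose axes are the flange's). Camera axes: x right, y down, z forward; pixel columns grow to the right and rows downward; lengths in m; the calibration is good to about 2 mm. The wrist camera is an equidistant fisheye: a pixel r from the principal point sees the ray r / f radians off the axis. A picture is of the moment at which its call begins: read the wrist's pose just before it.
- r.job_done(): hands the job in, once; it reports no verdict.
The state is a dict: "clock": time; "q": joint angles; "joint_velocities": joint speeds; "joint_efforts": joint torques, N m; "ee_pos": TCP position; "orientation": TCP orientation; "ft_force": force on the tool from outside, world axes, zero at the start; "wrist_torque": the same for the moment, N m; "opening": finger opening in m.
Only numpy, scipy, OpenCV 4.12 (cv2) and the standard library are available. Lean on these libraries where they do the work, as an engineer would, in place of code of your own. Each camera call takes 0.05 s, during which the arm holds its last target. There are 200 camera calls.

## Working session

There is one attempt and no reset: what is moved stays moved. The work goes in short steps, Python scripts to look and compute and a tool call to move; the robot and the scene stay as the last step left them, time stands still between calls to the robot, and variables do not carry over. Pictures are saved under pics/ and viewed, about 8 in all and at most 12, crops included, and the job is handed in when it is done.

Besides the shell and the picture viewer there is one more tool, called after ">>>" as name(argument=value, ...), one argument or row to a line, values as JSON. apply_moves: Moves the arm, as the interface text tells. Its arguments: {"type":"object","properties":{"steps":{"type":"string"}},"required":["steps"]}

```bash
mkdir -p pics; cat > h.py <<'E'
import numpy as np, cv2
from workcell import r
def cast(im,u,v,z):
    K,R,t=im["intrinsics"],im["R"],im["t"]
    d=R.T@np.linalg.solve(K,[u,v,1.]); c=-R.T@t
    return c+d*(z-c[2])/d[2]
def cloud(im):
    K,R,t=im["intrinsics"],im["R"],im["t"]; Z=im["z_map"]
    v,u=np.mgrid[:Z.shape[0],:Z.shape[1]]
    p=np.stack([(u-K[0,2])/K[0,0]*Z,(v-K[1,2])/K[1,1]*Z,Z],-1)
    return (p-t)@R
E
python3 - <<'E'
from h import *
s=r.sense(); print(s)
for n in("scene","top"):
    im=r.get_image(n); cv2.imwrite(f"pics/{n}0.png",im["color"]); np.savez(f"{n}0.npz",**im)
    print(n,im["intrinsics"].tolist(),(-im["R"].T@im["t"]).round(3))
E
```

```text
{'clock': 0.0, 'q': array([-1.38474618e+00,  1.04708696e-01,  9.64588817e-02,  1.56387082e+00,
        2.97007782e-05,  1.35306894e+00]), 'joint_velocities': array([-4.35895541e-04, -2.13326923e-04,  6.27572829e-04,  6.55238124e-05,
       -5.13060558e-04, -7.96992643e-06]), 'joint_efforts': array([ 1.69561885e-03, -5.56925046e+01,  5.03652191e+01,  1.65890157e-02,
       -2.73928972e-04,  3.31138278e-05]), 'ee_pos': array([ 0.23567193, -0.55138789,  0.20271112]), 'orientation': array([-6.61835804e-04,  9.79689377e-01,  2.00520039e-01,  2.53356905e-05]), 'ft_force': array([ 0.24386112,  0.37224276, -0.06305829]), 'wrist_torque': array([-0.00996291, -0.03229396, -0.01112677]), 'opening': 0.08529747133186823}
scene [[435.5193188701656, 0.0, 272.98546449194697], [0.0, 435.5193188701656, 221.26888673048578], [0.0, 0.0, 1.0]] [ 0.976 -0.189  0.609]
top [[412.03481054541294, 0.0, 280.56377410396493], [0.0, 412.03481054541294, 208.4871024925103], [0.0, 0.0, 1.0]] [ 0.427 -0.01   1.008]
```

View pics/top0.png

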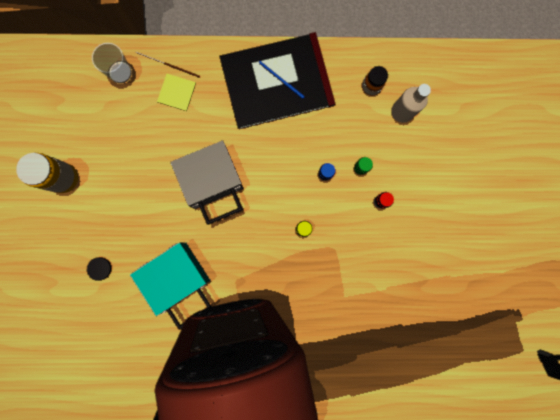

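View pics/scene0.png

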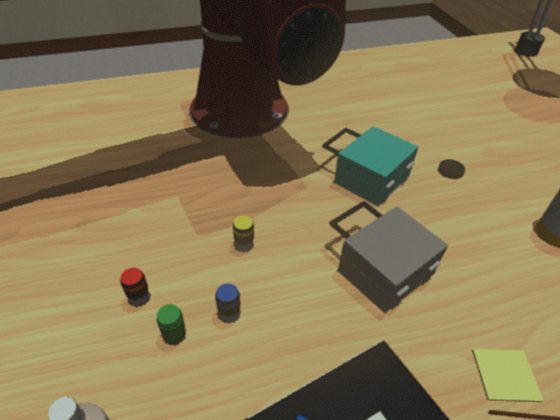

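The top view shows red (386,200), yellow (305,229), blue (327,172) and green (364,165) eyepieces. The blue one fits the description; green is the look-alike. The grey case at (207,175), with its handle at (222,207), is the one meant; the turquoise case at (170,277) is the look-alike. Next I measure both and confirm the choice in an enlarged crop.

```bash
python3 - <<'E'
from h import *
T=dict(np.load("top0.npz")); S=dict(np.load("scene0.npz"))
a=cv2.resize(T["color"][130:250,160:410],None,fx=3,fy=3); b=cv2.resize(S["color"][200:350,100:460],None,fx=2,fy=2)
b=cv2.copyMakeBorder(b[:,:720],0,0,0,30,cv2.BORDER_CONSTANT)
c=np.vstack([a,b])[:,:750];c=cv2.resize(c,(660,580)); cv2.imwrite("pics/crop1.png",c)
for n,im in(("top",T),("scene",S)):
    P=cloud(im); hsv=cv2.cvtColor(im["color"],cv2.COLOR_BGR2HSV)
    m=cv2.inRange(hsv,(105,120,60),(130,255,255))
    k,l,st,ce=cv2.connectedComponentsWithStats(m)
    for i in range(1,k):
        if st[i,4]>40:
            q=P[l==i]; q=q[q[:,2]>.03]; 
            if len(q): print(n,"blue",ce[i].round(1),st[i,4],"depthmean",np.median(q,0).round(4),"zmax",q[:,2].max().round(3))
            top=(l==i)&(abs(P[...,2]-.06)<.004); 
            if top.sum(): 
                v,u=np.nonzero(top); print("  disc ext",((P[top].max(0)+P[top].min(0))/2).round(4),cast(im,u.mean(),v.mean(),.06).round(4))
P=cloud(T)
near=(np.hypot(P[...,0]-.5,P[...,1]-.17)<.2)
m=(P[...,2]>.068)&(P[...,2]<.105)&(T["color"].astype(int).max(2)-T["color"].min(2)<50)&near
k,l,st,ce=cv2.connectedComponentsWithStats(m.astype(np.uint8))
for i in range(1,k):
    if st[i,4]>500:
        q=P[l==i]; rc=cv2.minAreaRect((q[:,:2]*1000).astype(np.float32)); print("lid",ce[i],rc,np.median(q,0)); print(cv2.boxPoints(rc).round(1).tolist())
        A=np.c_[q[:,:2],np.ones(len(q))]; print("plane",np.linalg.lstsq(A,q[:,2],rcond=None)[0])
dark=(T["color"].max(2)<60)&(P[...,2]>.04)&(P[...,2]<.09)
k,l,st,ce=cv2.connectedComponentsWithStats(dark.astype(np.uint8))
for i in range(1,k):
    if st[i,4]>20: print("dark",ce[i].round(0),st[i,4],np.median(P[l==i],0).round(3),P[l==i].min(0).round(3),P[l==i].max(0).round(3))
E
```

```text
top blue [283.7  81.3] 160 depthmean [ 0.4269 -0.0098  1.008 ] zmax 1.008
top blue [327.3 170.3] 158 depthmean [ 0.5937 -0.1455  0.0596] zmax 0.063
  disc ext [ 0.5926 -0.1455  0.0598] [ 0.5928 -0.1457  0.06  ]
scene blue [226.6 292.4] 268 depthmean [ 0.5946 -0.1463  0.0615] zmax 0.064
  disc ext [ 0.5939 -0.1463  0.0614] [ 0.5932 -0.1463  0.06  ]
lid [205.61143911 173.25719557] ((584.3560791015625, 134.08175659179688), (110.53836822509766, 128.215576171875), 22.870588302612305) [0.5829842  0.13381265 0.07994701]
[[508.5, 171.6999969482422], [558.2999877929688, 53.5], [660.2000122070312, 96.5], [610.4000244140625, 214.60000610351562]]
plane [-0.02882892 -0.012584    0.09831633]
dark [377.  77.] 318 [ 0.815 -0.266  0.068] [ 0.796 -0.288  0.042] [ 0.839 -0.246  0.074]
dark [411. 115.] 21 [ 0.725 -0.348  0.061] [ 0.724 -0.353  0.04 ] [ 0.726 -0.341  0.08 ]
dark [ 62. 178.] 328 [0.572 0.459 0.066] [0.547 0.452 0.04 ] [0.612 0.486 0.09 ]
dark [359. 168.] 31 [ 0.598 -0.222  0.05 ] [ 0.591 -0.236  0.042] [ 0.614 -0.217  0.055]
dark [323. 176.] 27 [ 0.58  -0.135  0.05 ] [ 0.576 -0.154  0.04 ] [ 0.593 -0.128  0.059]
dark [220. 206.] 361 [0.509 0.103 0.067] [0.47  0.052 0.04 ] [0.552 0.155 0.08 ]
dark [379. 202.] 31 [ 0.519 -0.268  0.05 ] [ 0.508 -0.28   0.04 ] [ 0.536 -0.265  0.057]
dark [194. 262.] 107 [0.381 0.162 0.054] [0.336 0.132 0.04 ] [0.425 0.191 0.07 ]
dark [204. 298.] 66 [0.302 0.137 0.06 ] [0.281 0.122 0.057] [0.322 0.153 0.065]
dark [175. 319.] 75 [0.254 0.201 0.061] [0.235 0.183 0.056] [0.28  0.219 0.065]
```

View pics/crop1.png

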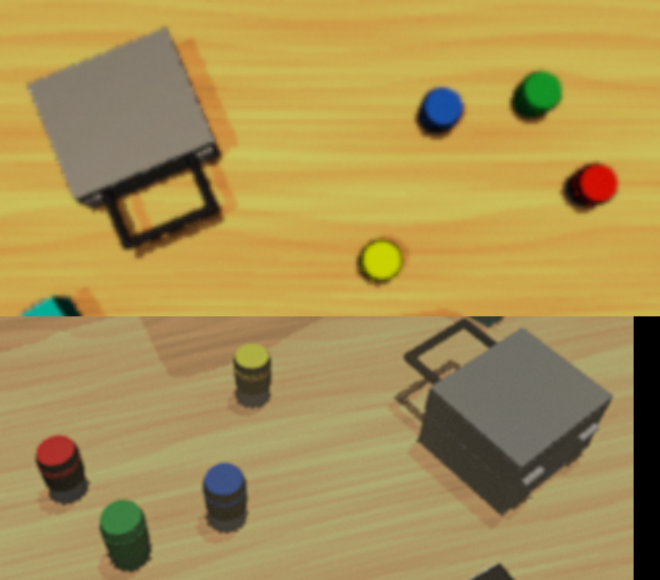

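The crop confirms it: the blue cap is second from the left among the eyepieces, about 77 mm from green, and the grey case has its handle on the robot side. Both views agree on blue at (0.593, -0.146), top at 0.06. The case centre is (0.584, 0.134), yaw 22.9°, and the lid is ajar about 0.03. The handle should be at (0.488, 0.093, 0.063). First I turn the jaws across the bar.

>>> apply_moves(
  steps="0 0 0 -0.15 0;0 0 0 -0.15 0;0 0 0 -0.15 0;0 0 0 -0.15 0;0 0 0 -0.15 0;0 0 0 -0.15 0;0 0 0 -0.15 0;0 0 0 -0.15 0;0 0 0 -0.15 0;0 0 0 -0.15 0;0 0 0 -0.1 0",
)

```text
clock: 1.2
ee_pos: [0.2352, -0.5486, 0.1972]
orientation: [-0.004, 0.534, 0.846, 0.004]
ft_force: [-0.6, 0.7, 0.4]
opening: 0.0426
```

```bash
cat >> h.py <<'E'
from scipy.spatial.transform import Rotation as Ro
YAW=np.radians(22.87); XC=np.array([np.cos(YAW),np.sin(YAW),0]); YC=np.array([-XC[1],XC[0],0])
C=np.array([.5844,.1341,0]); H=C+.055*XC+[0,0,.0455]
def bar(th): f=th+np.arctan2(.012,.16); return H-.1605*np.cos(f)*XC+[0,0,.1605*np.sin(f)]
def rel(target):
    s=r.sense(); R=Ro.from_quat(np.roll(s["orientation"],-1))
    x=R.as_matrix()[:,0]; print("t",s["clock"],"pos",s["ee_pos"].round(4),"yawx",np.arctan2(x[1],x[0]).round(3),"tilt",np.arccos(-R.as_matrix()[2,2]).round(3),"q1,q6",s["q"][[0,5]].round(2),"F",s["ft_force"].round(1),"open",round(s["opening"],4))
    print("delta tool cm",(R.inv().apply(np.array(target)-s["ee_pos"])*100).round(2))
E
python3 -c "
from h import *
b=bar(.03);print(b); rel([b[0],b[1],.13])"
```

```text
[0.48800574 0.09344094 0.06229918]
t 1.2 pos [ 0.2352 -0.5486  0.1972] yawx 2.016 tilt 0.011 q1,q6 [-1.38 -0.26] F [-0.6  0.7  0.4] open 0.0426
delta tool cm [46.99 50.44  7.35]
```

>>> apply_moves(
  steps="3.3 3.5 0 0.046 0;3.3 3.5 0 0 0;3.3 3.5 0 0 0;3.3 3.5 0 0 0;3.3 3.5 0 0 0;3.3 3.5 0 0 0;3.3 3.5 0 0 0;3.3 3.5 0 0 0;3.3 3.5 0 0 0;3.3 3.5 0 0 0;3.3 3.5 0 0 0;3.3 3.5 0 0 0",
)

```text
clock: 2.4
ee_pos: [0.4687, -0.0023, 0.1978]
orientation: [-0.007, 0.556, 0.831, 0.007]
ft_force: [1.2, -1.0, -0.0]
opening: 0.0427
```

```bash
python3 -c "
from h import *
b=bar(.03); rel([b[0],b[1],.13])"
```

```text
t 2.4 pos [ 0.4687 -0.0023  0.1978] yawx 1.963 tilt 0.019 q1,q6 [-0.3   0.88] F [ 1.2 -1.  -0. ] open 0.0427
delta tool cm [7.98 5.41 6.94]
```

>>> apply_moves(
  steps="3.5 2.4 1 0 0;3.5 2.4 2 0 0;0.9 0.6 2 0 0;0 0 1 0 0;0 0 0 0 0;0 0 0 0 0",
)

```text
clock: 3.0
ee_pos: [0.4885, 0.1014, 0.1369]
orientation: [-0.007, 0.553, 0.833, 0.007]
ft_force: [-0.3, -2.3, 0.2]
opening: 0.0429
```

```bash
python3 - <<'E'
from h import *
b=bar(.03); rel([b[0],b[1],.044])
im=r.get_image("wrist"); im2=r.get_image("top")
cv2.imwrite("pics/a1.png",np.hstack([im["color"][:, :],cv2.resize(im2["color"][130:250,160:280],(420,420))])[:, :] if 0 else cv2.resize(np.hstack([im["color"],cv2.resize(im2["color"][130:250,160:280],(420,420))]),(800,343)))
E
```

```text
t 3.0 pos [0.4885 0.1014 0.1369] yawx 1.97 tilt 0.019 q1,q6 [-0.07  1.1 ] F [-0.3 -2.3  0.2] open 0.0429
delta tool cm [-0.89 -0.39  9.27]
```

View pics/a1.png

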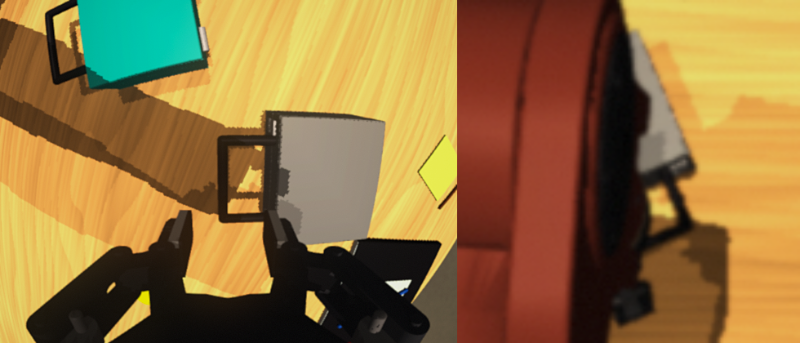

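Wrist view: the bar (x≈222) lies between the fingers (185 and 270). The descent is clear, so I go down and pinch it.

>>> apply_moves(
  steps="-0.5 -0.2 2 0 0;-0.4 -0.2 3 0 0;0 0 3 0 0;0 0 1.3 0 0;0 0 0 0 -1;0 0 0 0 -1;0 0 0 0 -1;0 0 0 0 -1",
)

```text
clock: 3.9
ee_pos: [0.4953, 0.087, 0.0515]
orientation: [-0.0, 0.556, 0.831, 0.01]
ft_force: [0.4, 0.3, 0.4]
opening: 0.0001
```

```bash
cat >> h.py <<'E'
def plan(t0,t1,n):
    R=Ro.from_quat(np.roll(r.sense()["orientation"],-1)); th=np.linspace(t0,t1,n+1)
    B=np.array([bar(a) for a in th]); print((R.inv().apply(np.diff(B,axis=0))*100).round(1).tolist())
E
python3 -c "
from h import *
b=bar(.03); rel([b[0],b[1],.044]); plan(.03,1.75,22)"
```

```text
t 3.9 pos [0.4953 0.087  0.0515] yawx 1.962 tilt 0.02 q1,q6 [-0.1   1.08] F [0.4 0.3 0.4] open 0.0001
delta tool cm [ 0.86 -0.44  0.75]
[[0.0, 0.2, -1.2], [0.0, 0.3, -1.2], [0.0, 0.4, -1.2], [0.0, 0.5, -1.2], [0.0, 0.6, -1.1], [0.0, 0.7, -1.1], [0.0, 0.7, -1.0], [0.0, 0.8, -1.0], [0.0, 0.9, -0.9], [0.0, 1.0, -0.8], [0.0, 1.0, -0.7], [0.0, 1.1, -0.7], [0.0, 1.1, -0.6], [0.0, 1.2, -0.5], [0.0, 1.2, -0.4], [0.0, 1.2, -0.3], [0.0, 1.2, -0.2], [0.0, 1.3, -0.1], [0.0, 1.3, -0.0], [0.0, 1.3, 0.1], [0.0, 1.2, 0.2], [0.0, 1.2, 0.3]]
```

The fingers shut on nothing (opening 0). I look again.

```bash
python3 - <<'E'
from h import *
rel([0,0,0])
im=r.get_image("wrist"); im2=r.get_image("scene")
np.savez("w2.npz",**im)
cv2.imwrite("pics/a2.png",cv2.resize(np.hstack([im["color"],cv2.resize(im2["color"][140:300,280:460],(472,420))]),(800,325)))
E
```

```text
t 3.9 pos [0.4953 0.087  0.0515] yawx 1.962 tilt 0.02 q1,q6 [-0.1   1.08] F [0.4 0.3 0.4] open 0.0001
delta tool cm [ 10.76 -49.19   4.47]
```

View pics/a2.png

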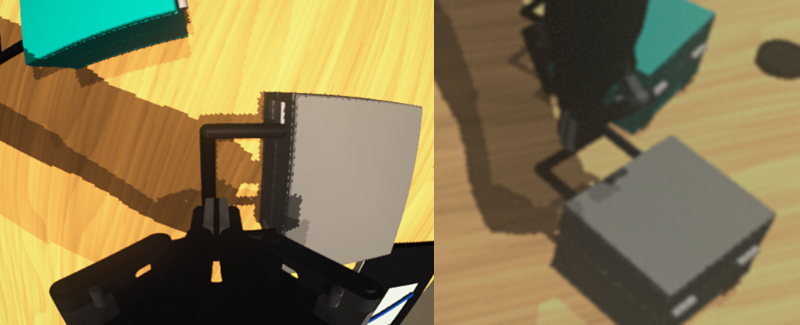

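```bash
cat >> h.py <<'E'
def wcloud(im,s):
    K=im["intrinsics"];Z=im["z_map"];v,u=np.mgrid[:Z.shape[0],:Z.shape[1]]
    a=(u-K[0,2])/K[0,0]; b=(v-K[1,2])/K[1,1]; th=np.hypot(a,b)+1e-9
    k=np.tan(th)/th; p=np.stack([a*k*Z,b*k*Z,Z,np.ones_like(Z)],-1)@im["hand_eye"].T
    return Ro.from_quat(np.roll(s["orientation"],-1)).apply(p[...,:3].reshape(-1,3)).reshape(*Z.shape,3)+s["ee_pos"],p[...,:3]
E
python3 - <<'E'
from h import *
im=dict(np.load("w2.npz")); s=r.sense(); P,pt=wcloud(im,s)
g=im["color"].max(2)
for v in (168,180,190,205,220,235,245):
    us=[u for u in range(240,300) if g[v,u]<70 and .03<P[v,u,2]<.1]
    if us: print(v,us[0],us[-1],P[v,int(np.mean(us))].round(4),(pt[v,int(np.mean(us))]*100).round(2), "case",((P[v,int(np.mean(us))]-C)@np.c_[XC,YC]).round(3))
print("lid top",P[200,450].round(4),P[150,420].round(4),P[300,480].round(4))
E
```

```text
168 258 270 [0.4683 0.1293 0.0698] [ 4.95 -0.85 -1.81] case [-0.109  0.041]
180 258 277 [0.4727 0.1247 0.0698] [ 4.36 -0.62 -1.81] case [-0.107  0.035]
190 259 277 [0.475  0.1201 0.0689] [ 3.84 -0.58 -1.73] case [-0.106  0.03 ]
205 259 277 [0.4778 0.1132 0.0691] [ 3.09 -0.59 -1.76] case [-0.106  0.022]
220 259 277 [0.4807 0.106  0.0693] [ 2.32 -0.59 -1.79] case [-0.106  0.014]
235 260 277 [0.4837 0.0986 0.0695] [ 1.53 -0.6  -1.81] case [-0.107  0.006]
245 260 277 [0.4858 0.0934 0.0691] [ 0.96 -0.61 -1.78] case [-0.107  0.001]
lid top [0.5596 0.1533 0.0814] [0.5317 0.1679 0.0822] [0.6194 0.1087 0.0792]
```

>>> apply_moves(
  steps="0 0 0 0 -0.6;0 0 0 0 -0.3;0 0 0 0 0;0 0 0 0 0",
)

```text
clock: 4.4
ee_pos: [0.4958, 0.0873, 0.0522]
orientation: [0.0, 0.556, 0.831, 0.01]
ft_force: [-0.1, 0.6, 0.3]
opening: 0.0424
```

```bash
python3 - <<'E'
from h import *
b=bar(.04); rel([b[0],b[1],.045])
s=r.sense(); im=r.get_image("wrist"); im2=r.get_image("scene")
P,pt=wcloud(im,s); g=im["color"].max(2)
for v in (180,220,245,255,265,275):
    us=[u for u in range(225,310) if g[v,u]<70 and .055<P[v,u,2]<.08]
    if us: print(v,us[0],us[-1],(pt[v,int(np.mean(us))]*100).round(2),P[v,int(np.mean(us))].round(3))
cv2.imwrite("pics/a3.png",np.hstack([cv2.resize(im["color"][140:340,200:360],(400,500)),cv2.resize(im2["color"][120:280,300:428],(400,500))]))
E
```

```text
t 4.4 pos [0.4958 0.0873 0.0522] yawx 1.962 tilt 0.021 q1,q6 [-0.1   1.08] F [-0.1  0.6  0.3] open 0.0424
delta tool cm [ 0.86 -0.48  0.72]
180 257 276 [ 4.34 -0.67 -1.71] [0.473 0.125 0.07 ]
220 259 276 [ 2.27 -0.65 -1.63] [0.481 0.105 0.069]
245 259 276 [ 0.97 -0.66 -1.8 ] [0.486 0.093 0.07 ]
255 259 276 [ 0.4  -0.67 -1.79] [0.488 0.088 0.07 ]
265 260 277 [-0.24 -0.63 -1.68] [0.491 0.082 0.069]
275 260 277 [-0.81 -0.63 -1.76] [0.493 0.077 0.07 ]
```

View pics/a3.png

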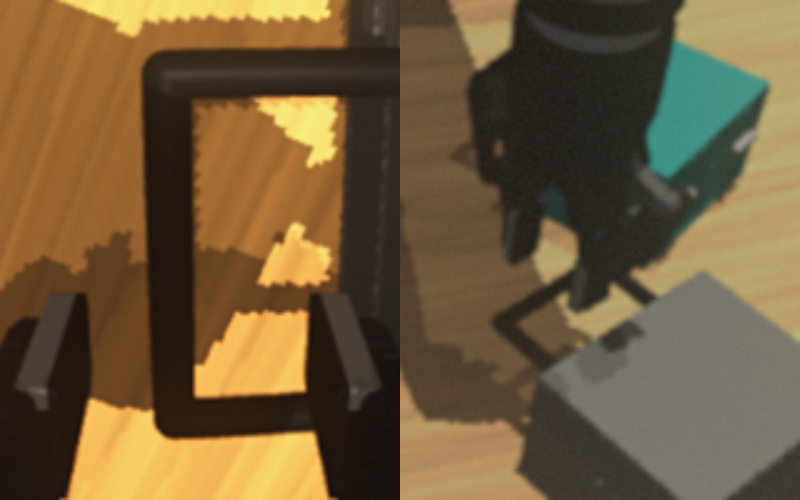

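```bash
python3 - <<'E'
from h import *
s=r.sense(); im=r.get_image("wrist"); P,pt=wcloud(im,s)
print(im["hand_eye"].round(3).tolist(), im["intrinsics"][0])
for u,v in ((222,262),(224,270),(220,285),(332,262),(336,270),(340,285),(267,250),(267,220)): print(u,v,(pt[v,u]*100).round(2),im["z_map"][v,u].round(4))
S=r.get_image("scene"); Q=cloud(S)
m=(S["color"].max(2)<80)&(np.hypot(Q[...,0]-.4958,Q[...,1]-.0873)<.05)&(Q[...,2]>.03)
print("scene: lowest dark", np.sort(Q[m][:,2])[[0,20,60]])
h=np.histogram(Q[m][:,2],bins=np.arange(.03,.16,.01)); print(h[0])
R=Ro.from_quat(np.roll(s["orientation"],-1))
q=R.inv().apply(Q[m]-s["ee_pos"])*100
for a in np.arange(-4,3,.5):
    k=(q[:,2]>a)&(q[:,2]<a+.5)
    if k.sum(): print(a,k.sum(),np.percentile(q[k,0],[5,50,95]).round(1),np.percentile(q[k,1],[5,50,95]).round(1))
E
```

```text
[[-0.0, -0.954, -0.301, 0.077], [1.0, 0.0, -0.001, -0.0], [0.001, -0.301, 0.954, -0.171], [0.0, 0.0, 0.0, 1.0]] [325.1922621    0.         278.74398786]
222 262 [ 1.05 -2.63 -3.96] 0.1449
224 270 [ 1.12 -2.4  -4.84] 0.1363
220 285 [ 1.03 -2.39 -5.97] 0.1257
332 262 [ 1.06  2.36 -3.97] 0.1447
336 270 [ 1.05  2.42 -4.72] 0.1375
340 285 [ 1.1   2.36 -6.09] 0.1244
267 250 [ 0.64 -0.67 -1.7 ] 0.1676
267 220 [ 2.3  -0.65 -1.73] 0.1624
scene: lowest dark [0.06184301 0.06530568 0.06709533]
[  0   0   0 190  71  39  85 112 102 103 207 131]
-4.0 23 [-1.  -0.4  1. ] [-2.5 -2.2  2.7]
-3.5 28 [-0.9 -0.   1. ] [-2.2  4.8  5. ]
-3.0 1 [-0.3 -0.3 -0.3] [4.7 4.7 4.7]
-2.5 4 [-3.1 -1.   0.1] [-0.7 -0.6 -0.4]
-2.0 192 [-3.5 -2.6  2. ] [-0.7 -0.1  2.9]
-1.5 64 [-3.6 -3.   4.5] [-0.3  1.   3.4]
-1.0 1 [-3.4 -3.4 -3.4] [2.8 2.8 2.8]
```

```bash
python3 - <<'E'
from h import *
im=dict(np.load("w2.npz")); s=r.sense(); P,pt=wcloud(im,s)
for v in range(235,330,8): print(v,[(u,(pt[v,u]*100).round(1).tolist()) for u in (268,274,280,286,292,300)])
E
```

```text
235 [(268, [1.5, -0.6, -1.8]), (274, [1.5, -0.3, -1.7]), (280, [-1.3, 0.0, 5.1]), (286, [-1.3, 0.5, 5.1]), (292, [-1.2, 0.9, 5.1]), (300, [-1.3, 1.5, 5.1])]
243 [(268, [1.1, -0.6, -1.8]), (274, [1.0, -0.3, -1.7]), (280, [-1.9, 0.0, 5.0]), (286, [-1.9, 0.5, 5.2]), (292, [-1.9, 0.9, 5.2]), (300, [-1.9, 1.5, 5.0])]
251 [(268, [0.7, -0.6, -1.9]), (274, [0.6, -0.3, -1.7]), (280, [-2.5, 0.0, 5.1]), (286, [-2.6, 0.5, 5.1]), (292, [-2.5, 0.9, 5.1]), (300, [-2.6, 1.5, 5.3])]
259 [(268, [1.1, -0.5, -3.7]), (274, [1.0, -0.3, -3.6]), (280, [1.1, 0.0, -3.6]), (286, [1.0, 0.3, -3.6]), (292, [1.0, 0.6, -3.6]), (300, [-3.2, 1.5, 5.1])]
267 [(268, [1.0, -0.5, -4.3]), (274, [1.1, -0.3, -4.5]), (280, [1.0, -0.0, -4.4]), (286, [1.1, 0.3, -4.4]), (292, [1.1, 0.5, -4.4]), (300, [0.6, 0.9, -3.6])]
275 [(268, [1.0, -0.5, -5.0]), (274, [1.0, -0.3, -5.1]), (280, [1.0, -0.0, -5.0]), (286, [1.0, 0.2, -5.1]), (292, [1.0, 0.5, -5.1]), (300, [0.6, 0.9, -4.4])]
283 [(268, [1.0, -0.5, -5.8]), (274, [1.1, -0.2, -5.8]), (280, [1.0, -0.0, -5.7]), (286, [1.1, 0.2, -5.8]), (292, [1.1, 0.5, -5.8]), (300, [0.7, 0.8, -5.2])]
291 [(268, [1.0, -0.5, -6.4]), (274, [1.1, -0.2, -6.4]), (280, [1.1, -0.0, -6.4]), (286, [1.0, 0.2, -6.4]), (292, [1.0, 0.5, -6.4]), (300, [0.7, 0.8, -5.8])]
299 [(268, [1.2, -0.4, -7.1]), (274, [0.8, -0.2, -6.5]), (280, [0.8, -0.0, -6.5]), (286, [1.2, 0.2, -7.2]), (292, [1.2, 0.4, -7.1]), (300, [1.2, 0.7, -7.3])]
307 [(268, [1.2, -0.4, -7.6]), (274, [0.6, -0.2, -6.8]), (280, [0.3, -0.0, -6.5]), (286, [1.1, 0.2, -7.6]), (292, [1.1, 0.4, -7.5]), (300, [1.0, 0.7, -7.5])]
315 [(268, [1.1, -0.4, -8.0]), (274, [0.6, -0.2, -7.3]), (280, [-0.0, -0.0, -6.5]), (286, [0.9, 0.2, -7.8]), (292, [1.1, 0.4, -8.1]), (300, [1.1, 0.7, -8.0])]
323 [(268, [1.1, -0.4, -8.5]), (274, [0.3, -0.2, -7.5]), (280, [-0.4, -0.0, -6.5]), (286, [0.4, 0.2, -7.5]), (292, [1.1, 0.4, -8.5]), (300, [1.1, 0.6, -8.5])]
```

Both cameras show the shut fingertips about 33 mm short of the reported TCP, with the lateral position right. So the reported TCP is off along the tool axis, and the grasp point is about 52 mm behind it. I lower by that difference.

>>> apply_moves(
  steps="0.8 -0.6 0 0 0;0 0 0 0 0;0 0 2 0 0;0 0 1.8 0 0;0 0 0 0 0;0 0 0 0 -1;0 0 0 0 -1;0 0 0 0 -1;0 0 0 0 -1",
)

```text
clock: 5.5
ee_pos: [0.4876, 0.0942, 0.016]
orientation: [0.002, 0.556, 0.831, 0.011]
ft_force: [-1.2, 0.4, -1.6]
opening: 0.0078
```

```bash
python3 -c "
from h import *
b=bar(.04); rel([b[0],b[1],.015]); plan(.04,1.75,22)"
```

```text
t 5.5 pos [0.4876 0.0942 0.016 ] yawx 1.963 tilt 0.023 q1,q6 [-0.09  1.09] F [-1.2  0.4 -1.6] open 0.0078
delta tool cm [-0.09  0.03  0.1 ]
[[0.0, 0.2, -1.2], [0.0, 0.3, -1.2], [0.0, 0.4, -1.2], [0.0, 0.5, -1.1], [0.0, 0.6, -1.1], [0.0, 0.7, -1.1], [0.0, 0.7, -1.0], [0.0, 0.8, -0.9], [0.0, 0.9, -0.9], [0.0, 1.0, -0.8], [0.0, 1.0, -0.7], [0.0, 1.1, -0.6], [0.0, 1.1, -0.6], [0.0, 1.2, -0.5], [0.0, 1.2, -0.4], [0.0, 1.2, -0.3], [0.0, 1.2, -0.2], [0.0, 1.2, -0.1], [0.0, 1.2, 0.0], [0.0, 1.2, 0.1], [0.0, 1.2, 0.2], [0.0, 1.2, 0.3]]
```

>>> apply_moves(
  steps="0 0.2 -1.2 0 -1;0 0.3 -1.2 0 -1;0 0.4 -1.2 0 -1;0 0.5 -1.1 0 -1;0 0.6 -1.1 0 -1;0 0.7 -1.1 0 -1;0 0 0 0 -1",
)

```text
clock: 6.2
ee_pos: [0.5136, 0.1053, 0.0912]
orientation: [0.001, 0.555, 0.832, 0.013]
ft_force: [2.6, 3.4, -4.5]
opening: 0.008
```

```bash
cat >> h.py <<'E'
def lidang(off=.049):
    # estimate the lid angle from the pose of the tool holding the bar
    p=r.sense()["ee_pos"]+[0,0,off]-H; a=-(p@XC); print("radius",np.hypot(a,p[2]).round(4),"lid",(np.arctan2(p[2],a)-np.arctan2(.012,.16)).round(3)); return np.arctan2(p[2],a)-np.arctan2(.012,.16)
E
python3 -c "
from h import *
t=lidang(); rel(bar(t)-[0,0,.049]); plan(t,1.75,18)"
```

```text
radius 0.162 lid 0.549
t 6.2 pos [0.5136 0.1053 0.0912] yawx 1.964 tilt 0.026 q1,q6 [-0.06  1.12] F [ 2.6  3.4 -4.5] open 0.008
delta tool cm [-0.1   0.12  0.09]
[[0.0, 0.7, -0.8], [0.0, 0.7, -0.8], [0.0, 0.8, -0.7], [0.0, 0.8, -0.7], [0.0, 0.9, -0.6], [0.0, 0.9, -0.6], [0.0, 0.9, -0.5], [0.0, 1.0, -0.4], [0.0, 1.0, -0.4], [0.0, 1.0, -0.3], [0.0, 1.0, -0.2], [0.0, 1.1, -0.2], [0.0, 1.1, -0.1], [0.0, 1.1, -0.0], [0.0, 1.1, 0.0], [0.0, 1.1, 0.1], [0.0, 1.1, 0.2], [0.0, 1.0, 0.3]]
```

Going well: lid at 0.55, forces low.

>>> apply_moves(
  steps="0 0.8 -0.8 0 -1;0 0.8 -0.7 0 -1;0 0.8 -0.7 0 -1;0 0.8 -0.7 0 -1;0 0.9 -0.6 0 -1;0 0.9 -0.6 0 -1;0 1 -0.5 0 -1;0 1 -0.4 0 -1;0 1 -0.4 0 -1;0 0 0 0 -1",
)

```text
clock: 7.2
ee_pos: [0.5799, 0.1335, 0.1508]
orientation: [-0.006, 0.556, 0.831, 0.002]
ft_force: [2.2, 0.6, -6.5]
opening: 0.0081
```

```bash
python3 -c "
from h import *
t=lidang(); rel(bar(t)-[0,0,.049]); plan(t,1.75,9)"
```

```text
radius 0.1654 lid 1.129
t 7.2 pos [0.5799 0.1335 0.1508] yawx 1.963 tilt 0.012 q1,q6 [0.   1.18] F [ 2.2  0.6 -6.5] open 0.0081
delta tool cm [-0.12  0.18  0.45]
[[0.0, 1.0, -0.4], [0.0, 1.1, -0.3], [0.0, 1.1, -0.2], [0.0, 1.1, -0.1], [0.0, 1.1, -0.1], [0.0, 1.1, 0.0], [0.0, 1.1, 0.1], [0.0, 1.1, 0.2], [0.0, 1.1, 0.2]]
```

>>> apply_moves(
  steps="0 1 -0.2 0 -1;0 1.1 -0.1 0 -1;0 1.1 0 0 -1;0 1.1 0 0 -1;0 1.1 0 0 -1;0 1.1 0 0 -1;0 1.1 0.2 0 -1;0 1.1 0.2 0 -1;0 1.1 0.3 0 -1;0 0 0 0 -1",
)

```text
clock: 8.2
ee_pos: [0.6673, 0.1703, 0.1552]
orientation: [-0.006, 0.555, 0.832, -0.001]
ft_force: [-0.5, 1.0, -3.3]
opening: 0.008
```

```bash
python3 -c "
from h import *
t=lidang(); rel(bar(t)-[0,0,.049])"
```

```text
radius 0.1626 lid 1.716
t 8.2 pos [0.6673 0.1703 0.1552] yawx 1.964 tilt 0.013 q1,q6 [0.06 1.24] F [-0.5  1.  -3.3] open 0.008
delta tool cm [-0.12 -0.04  0.2 ]
```

>>> apply_moves(
  steps="0 0 0 0 -0.4;0 0 0 0 -0.1;0 0 0 0 -0.1;0 0 -1 0 -0.1;0 0 -3 0 -0.1;0 0 -4 0 -0.1;-4 -3 0 0 0.5;-4 -3 0 0 0.5;-4 -3 0 0 0.5;-4 -3 0 0 0.5;-4 -3 0 0 0.5;-4 -3 0 0 0.5",
)

```text
clock: 9.4
ee_pos: [0.5954, -0.121, 0.2498]
orientation: [0.001, 0.552, 0.834, 0.001]
ft_force: [0.7, -0.0, -1.0]
opening: 0.0636
```

>>> apply_moves(
  steps="0 0 0 -0.15 0.5;0 0 0 -0.15 0.5;0 0 0 -0.15 0.5;0 0 0 -0.15 0.5;0 0 0 -0.15 0.5;0 0 0 -0.15 0.5;0 0 0 -0.15 0.5;0 0 0 -0.15 0.5;0 0 0 -0.15 0.5;0 0 0 -0.15 0.5;0 0 0 -0.07 0.5;0 0 0 0 0.5",
)

```text
clock: 10.6
ee_pos: [0.5927, -0.1317, 0.2653]
orientation: [0.007, -0.203, 0.979, -0.006]
ft_force: [-0.3, -0.2, -0.6]
opening: 0.0639
```

```bash
python3 - <<'E'
from h import *
rel([.5935,-.146,.12])
T=r.get_image("scene"); P=cloud(T); g=T["color"].astype(int)
sel=(np.abs((P-H)@YC)<.05)&(((P-H)@XC)>-.03)&(((P-H)@XC)<.1)&(P[...,2]>.06)&(P[...,2]<.15)
q=P[sel]-H; 
for z in np.arange(.06,.16,.02):
    k=abs(P[sel][:,2]-z)<.01
    if k.sum(): print(z,k.sum(),np.percentile(q[k]@XC,[5,50,95]).round(3))
E
```

```text
t 10.6 pos [ 0.5927 -0.1317  0.2653] yawx -2.733 tilt 0.018 q1,q6 [-0.43 -0.84] F [-0.3 -0.2 -0.6] open 0.0639
delta tool cm [ 0.66 -1.13 14.54]
0.06 38 [0.034 0.035 0.035]
0.08 77 [0.036 0.037 0.038]
0.1 81 [0.039 0.04  0.042]
0.12000000000000001 90 [0.042 0.043 0.045]
0.14 161 [0.043 0.046 0.048]
```

>>> apply_moves(
  steps="0.4 -0.6 3 0 0.5;0.3 -0.5 4 0 0.5;0 0 4 0 0.5;0 0 3 0 0.5;0 0 0 0 0.5;0 0 0 0 0.5",
)

```text
clock: 11.25
ee_pos: [0.5946, -0.1476, 0.127]
orientation: [0.01, -0.194, 0.981, -0.008]
ft_force: [1.0, -0.2, 1.2]
opening: 0.0644
```

```bash
cat > eb.py <<'E'
from h import *
rel([.5935,-.146,-.009])
s=r.sense(); im=r.get_image("wrist"); P,pt=wcloud(im,s)
hsv=cv2.cvtColor(im["color"],cv2.COLOR_BGR2HSV); m=cv2.inRange(hsv,(105,120,50),(130,255,255))
k,l,st,ce=cv2.connectedComponentsWithStats(m)
for i in range(1,k):
    if st[i,4]>80:
        d=(l==i)&(P[...,2]>.03); 
        if d.sum()==0: continue
        d&=P[...,2]>np.percentile(P[d][:,2],90)-.003
        (x,y),rad=cv2.minEnclosingCircle((P[d][:,:2]*1000).astype(np.float32))
        w=np.array([x/1000,y/1000,np.median(P[d][:,2])])
        print(ce[i].round(),st[i,4],"world",w.round(4),"rad mm",round(rad,1),"tool cm",(Ro.from_quat(np.roll(s["orientation"],-1)).inv().apply(w-s["ee_pos"])*100).round(2))
E
python3 eb.py
```

```text
t 11.25 pos [ 0.5946 -0.1476  0.127 ] yawx -2.75 tilt 0.026 q1,q6 [-0.46 -0.85] F [ 1.  -0.2  1.2] open 0.0644
delta tool cm [ 0.27  0.47 13.59]
[284. 195.] 160 world [ 0.5504 -0.1583  0.0609] rad mm 35.8 tool cm [4.61 0.83 6.51]
```

```bash
python3 - <<'E'
from h import *
im=r.get_image("wrist"); cv2.imwrite("pics/a4.png",im["color"]); s=r.sense(); P,pt=wcloud(im,s)
for v in (150,170,190,200,210,220,230,240,250,260): print(v,P[v,284].round(3),im["color"][v,284])
E
```

```text
150 [ 0.558 -0.161  0.001] [27 54 85]
170 [ 0.575 -0.154  0.002] [ 36  77 119]
190 [ 0.578 -0.153  0.06 ] [49 35 34]
200 [ 0.585 -0.15   0.061] [67 42 36]
210 [ 0.592 -0.147  0.062] [47 36 40]
220 [ 0.6   -0.143  0.061] [45 40 41]
230 [ 0.608 -0.14   0.061] [ 64 104 122]
240 [ 0.64  -0.127  0.001] [ 96 199 226]
250 [ 0.65  -0.123  0.001] [ 89 188 226]
260 [ 0.661 -0.118  0.001] [ 89 188 226]
```

View pics/a4.png

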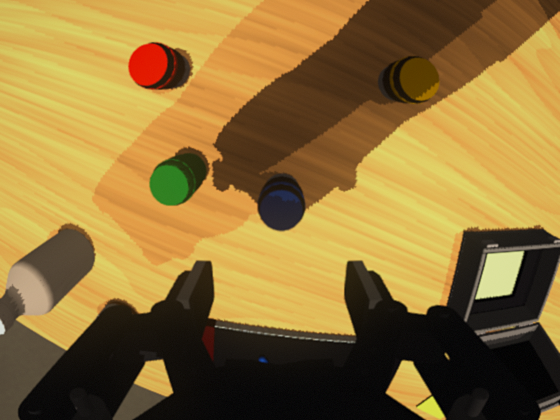

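Wrist view: blue (281,203), shaded, lies between the fingers; green is at (170,184). The open case, with its pale green pocket, is at (500,275). Measuring both.

```bash
python3 - <<'E'
from h import *
s=r.sense(); rel([.5935,-.146,-.009]); R=Ro.from_quat(np.roll(s["orientation"],-1))
im=r.get_image("wrist"); P,pt=wcloud(im,s); hsv=cv2.cvtColor(im["color"],cv2.COLOR_BGR2HSV)
v,u=np.mgrid[:420,:560]
m=(abs(u-281)<40)&(abs(v-205)<40)&(P[...,2]>.056)&(P[...,2]<.066)
(x,y),rad=cv2.minEnclosingCircle((P[m][:,:2]*1000).astype(np.float32)); w=np.array([x,y,60])/1000
print("blue",w,P[m].mean(0),rad,"tool cm",(R.inv().apply(w-s["ee_pos"])*100).round(2))
T=r.get_image("top")
for n,i2,Q in(("wrist",im,P),("top",T,cloud(T))):
    h2=cv2.cvtColor(i2["color"],cv2.COLOR_BGR2HSV)
    g=cv2.inRange(h2,(25,15,90),(85,140,255))>0
    g&=(np.hypot(Q[...,0]-C[0],Q[...,1]-C[1])<.07)&(Q[...,2]<.02)
    if g.sum()>20: rc=cv2.minAreaRect((Q[g][:,:2]*1000).astype(np.float32)); print(n,g.sum(),rc,Q[g].mean(0).round(4))
E
```

```text
t 11.35 pos [ 0.5951 -0.1478  0.1276] yawx -2.749 tilt 0.028 q1,q6 [-0.46 -0.85] F [ 0.4 -0.4 -0.1] open 0.0644
delta tool cm [ 0.32  0.52 13.65]
blue [ 0.59345453 -0.14875995  0.06      ] [ 0.59222817 -0.14914511  0.06062256] 18.186777114868164 tool cm [0.31 0.12 6.76]
wrist 1647 ((567.91943359375, 125.22750854492188), (100.06718444824219, 68.70075225830078), 23.188297271728516) [0.5825 0.1337 0.0062]
top 835 ((568.0026245117188, 126.97354125976562), (102.504638671875, 69.77088165283203), 22.332033157348633) [0.5803 0.1333 0.005 ]
```

>>> apply_moves(
  steps="0.2 0.2 3 0 0.5;0.1 0.1 3 0 0.5;0 0 2 0 0.5;0 0 0 0 0.5",
)

```text
clock: 11.85
ee_pos: [0.5986, -0.1496, 0.0535]
orientation: [0.016, -0.195, 0.981, -0.013]
ft_force: [0.1, 0.1, -0.3]
opening: 0.0643
```

```bash
python3 -c "
from h import *
rel([.5935,-.1475,-.009])"
```

```text
t 11.85 pos [ 0.5986 -0.1496  0.0535] yawx -2.749 tilt 0.04 q1,q6 [-0.46 -0.85] F [ 0.1  0.1 -0.3] open 0.0643
delta tool cm [0.55 0.59 6.22]
```

```bash
cat >> h.py <<'E'
def grel(g):
    s=r.sense(); R=Ro.from_quat(np.roll(s["orientation"],-1)); z=R.as_matrix()[:,2]
    print("grasp at",(s["ee_pos"]-.052*z).round(4),"zaxis",z.round(3)); rel(np.array(g)+.052*z)
E
python3 -c "
from h import *
grel([.5935,-.148,.043])"
```

```text
grasp at [ 0.5967 -0.1487  0.1054] zaxis [ 0.036 -0.019 -0.999]
t 11.85 pos [ 0.5986 -0.1496  0.0535] yawx -2.749 tilt 0.04 q1,q6 [-0.46 -0.85] F [ 0.1  0.1 -0.3] open 0.0643
delta tool cm [0.43 0.38 6.22]
```

>>> apply_moves(
  steps="0.2 0.2 0.5 0 0.5;0.2 0.2 1 0 0.5;0 0 1 0 0.5;0 0 1 0 0.5;0 0 1 0 0.5;0 0 1 0 0.5;0 0 0 0 0.5",
)

```text
clock: 12.55
ee_pos: [0.5982, -0.1499, -0.0006]
orientation: [0.018, -0.195, 0.981, -0.015]
ft_force: [-0.0, 0.5, -0.4]
opening: 0.064
```

```bash
python3 -c "
from h import *
grel([.5935,-.148,.043])"
```

```text
grasp at [ 0.5961 -0.1488  0.0513] zaxis [ 0.042 -0.022 -0.999]
t 12.55 pos [ 0.5982 -0.1499 -0.0006] yawx -2.749 tilt 0.047 q1,q6 [-0.46 -0.85] F [-0.   0.5 -0.4] open 0.064
delta tool cm [0.23 0.2  0.82]
```

>>> apply_moves(
  steps="0.2 0.2 0.5 0 0.5;0 0 0.3 0 0.5;0 0 0 0 -1;0 0 0 0 -1;0 0 0 0 -1;0 0 0 0 -1",
)

```text
clock: 13.15
ee_pos: [0.5963, -0.149, -0.0084]
orientation: [0.019, -0.195, 0.981, -0.015]
ft_force: [-0.3, 0.0, -2.3]
opening: 0.0364
```

>>> apply_moves(
  steps="0 0 -1 0 -1;0 0 -2 0 -1;0 0 -3 0 -1;0 0 -3 0 -1;0 0 -3 0 -1;0 0 -2 0 -1;0 0 0 0 -1",
)

```text
clock: 13.85
ee_pos: [0.589, -0.1455, 0.1397]
orientation: [0.019, -0.194, 0.981, -0.015]
ft_force: [0.4, 0.3, -1.5]
opening: 0.0364
```

```bash
python3 -c "
from h import *
grel(C-.001*XC+[0,0,.16])"
```

```text
grasp at [ 0.5868 -0.1443  0.1916] zaxis [ 0.042 -0.022 -0.999]
t 13.85 pos [ 0.589  -0.1455  0.1397] yawx -2.749 tilt 0.048 q1,q6 [-0.46 -0.85] F [ 0.4  0.3 -1.5] open 0.0364
delta tool cm [-10.21  25.93   2.53]
```

>>> apply_moves(
  steps="-1.5 4 0 0 -1;-1.5 4 0 0 -1;-1.5 4 0 0 -1;-1.5 4 0 0 -1;-1.5 4 0 0 -1;-1.5 4 0 0 -1;0 0 0 0 -1;0 0 0 0 -1",
)

```text
clock: 14.65
ee_pos: [0.5783, 0.1189, 0.1267]
orientation: [0.016, -0.193, 0.981, -0.015]
ft_force: [-0.7, -0.3, -0.9]
opening: 0.0367
```

```bash
python3 -c "
from h import *
grel(C-.001*XC+[0,0,.12])"
```

```text
grasp at [0.5763 0.1201 0.1786] zaxis [ 0.038 -0.023 -0.999]
t 14.65 pos [0.5783 0.1189 0.1267] yawx -2.753 tilt 0.044 q1,q6 [-0.01 -0.39] F [-0.7 -0.3 -0.9] open 0.0367
delta tool cm [-1.02  1.19  5.85]
```

>>> apply_moves(
  steps="-0.6 0.6 1 0 -1;-0.5 0.6 2 0 -1;0 0 2 0 -1;0 0 1 0 -1;0 0 0 0 -1",
)

```text
clock: 15.15
ee_pos: [0.5867, 0.1304, 0.0604]
orientation: [0.015, -0.19, 0.981, -0.015]
ft_force: [-0.3, 0.6, -1.9]
opening: 0.0366
```

```bash
python3 - <<'E'
from h import *
grel(C-.001*XC+[0,0,.051])
im=r.get_image("wrist"); im2=r.get_image("scene")
cv2.imwrite("pics/a5.png",np.hstack([cv2.resize(im["color"][100:400,120:440],(427,400)),cv2.resize(im2["color"][120:300,290:450],(356,400))]))
E
```

```text
grasp at [0.5849 0.1316 0.1124] zaxis [ 0.036 -0.023 -0.999]
t 15.15 pos [0.5867 0.1304 0.0604] yawx -2.758 tilt 0.043 q1,q6 [ 0.01 -0.37] F [-0.3  0.6 -1.9] open 0.0366
delta tool cm [0.2  0.46 6.12]
```

View pics/a5.png

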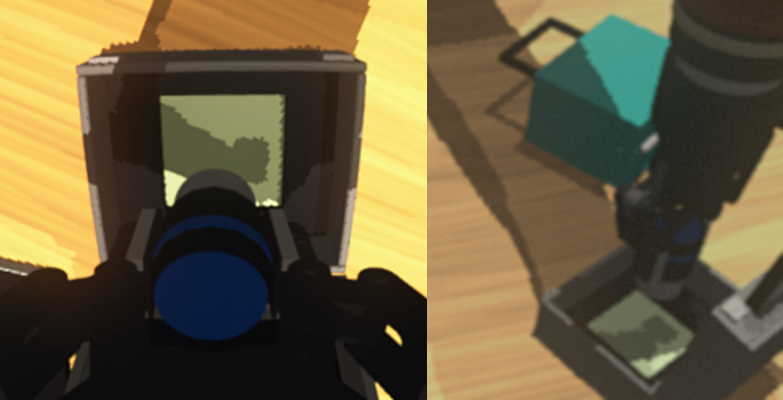

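The eyepiece is held upright over the pocket (crop: pocket x 160–285, eyepiece 213). I lower it slowly.

>>> apply_moves(
  steps="0.1 0.2 1.5 0 -1;0.1 0.2 1.5 0 -1;0 0 1.5 0 -1;0 0 0.9 0 -1;0 0 0 0 -1",
)

```text
clock: 15.75
ee_pos: [0.5875, 0.1319, 0.0053]
orientation: [0.018, -0.19, 0.981, -0.015]
ft_force: [-0.1, 0.0, -1.7]
opening: 0.0365
```

```bash
python3 -c "
from h import *
grel(C-.001*XC+[0,0,.05])"
```

```text
grasp at [0.5854 0.1331 0.0573] zaxis [ 0.041 -0.023 -0.999]
t 15.75 pos [0.5875 0.1319 0.0053] yawx -2.759 tilt 0.047 q1,q6 [ 0.02 -0.37] F [-0.1  0.  -1.7] open 0.0365
delta tool cm [0.18 0.15 0.72]
```

>>> apply_moves(
  steps="0.1 0.1 0.4 0 -1;0.1 0 0.3 0 -1;0 0 0.2 0 -1;0 0 0 0 -1",
)

```text
clock: 16.15
ee_pos: [0.5862, 0.132, -0.0035]
orientation: [0.019, -0.19, 0.981, -0.015]
ft_force: [-0.3, 0.3, -1.6]
opening: 0.0364
```

```bash
python3 -c "
from h import *
grel(C-.001*XC+[0,0,.0487])"
```

```text
grasp at [0.584  0.1332 0.0484] zaxis [ 0.042 -0.023 -0.999]
t 16.15 pos [ 0.5862  0.132  -0.0035] yawx -2.758 tilt 0.048 q1,q6 [ 0.02 -0.37] F [-0.3  0.3 -1.6] open 0.0364
delta tool cm [ 0.03  0.07 -0.03]
```

>>> apply_moves(
  steps="0 0 0.2 0 -1;0 0 0 0 -1",
)

```text
clock: 16.35
ee_pos: [0.5874, 0.1321, -0.0032]
orientation: [0.02, -0.19, 0.981, -0.015]
ft_force: [-0.4, 0.4, -0.6]
opening: 0.0364
```

The foot is on the floor. I release and withdraw.

>>> apply_moves(
  steps="0 0 0 0 -0.1;0 0 0 0 0.1;0 0 0 0 0.3;0 0 0 0 0.35;0 0 0 0 0.35;0 0 -1 0 0.35;0 0 -2 0 0.35;0 0 -3 0 0.35;0 0 -4 0 0.35;0 0 -4 0 0.35;0 0 0 0 0.35",
)

```text
clock: 17.45
ee_pos: [0.58, 0.1354, 0.1443]
orientation: [0.02, -0.19, 0.981, -0.015]
ft_force: [0.5, 0.4, 1.6]
opening: 0.0576
```

```bash
python3 - <<'E'
from h import *
grel(C+[0,0,.18]); s=r.sense()
im=r.get_image("wrist"); P,pt=wcloud(im,s)
q=(P-C)@np.c_[XC,YC]; m=(np.abs(q)<.04).all(-1)&(P[...,2]>.055)&(P[...,2]<.075)
v,u=np.nonzero(m); print(m.sum(),u.mean(),v.mean(),P[m][:,2].mean())
top=P[m]; (x,y),rad=cv2.minEnclosingCircle((q[m]*1000).astype(np.float32)); print("case xy mm",x,y,rad)
A=np.c_[q[m],np.ones(m.sum())]; print("top plane",np.linalg.lstsq(A,P[m][:,2],rcond=None)[0].round(3))
cv2.imwrite("pics/a6.png",cv2.resize(im["color"][80:380,120:440],(640,600)))
E
```

```text
grasp at [0.5777 0.1366 0.1963] zaxis [ 0.044 -0.023 -0.999]
t 17.45 pos [0.58   0.1354 0.1443] yawx -2.758 tilt 0.05 q1,q6 [ 0.02 -0.36] F [0.5 0.4 1.6] open 0.0576
delta tool cm [-0.47 -0.42  1.66]
1617 276.19294990723563 206.73778602350032 0.0646718105897566
case xy mm -0.3087663948535919 -3.081724166870117 19.061552047729492
top plane [ 0.132 -0.017  0.065]
```

View pics/a6.png

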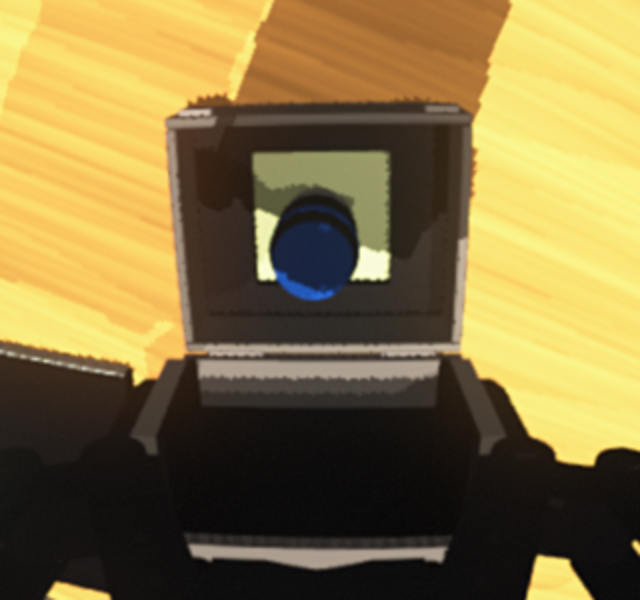

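The eyepiece stands in the pocket at case x,y of (-0.3, -3.1) mm, top at 64.7 mm. Next I lift, turn the jaws back and regrip the handle.

>>> apply_moves(
  steps="1 0 -3 0 0;0 0 -4 0 0;0 0 -4 0 0;0 0 0 0.15 -0.1;0 0 0 0.15 -0.1;0 0 0 0.15 -0.1;0 0 0 0.15 -0.1;0 0 0 0.15 -0.1;0 0 0 0.15 -0.1;0 0 0 0.15 -0.1;0 0 0 0.15 -0.1;0 0 0 0.15 -0.1",
)

```text
clock: 18.7
ee_pos: [0.5599, 0.1338, 0.2449]
orientation: [0.017, 0.468, 0.884, -0.004]
ft_force: [0.2, 0.4, -0.2]
opening: 0.0386
```

>>> apply_moves(
  steps="0 0 0 0.15 -0.1;0 0 0 0.07 -0.1;0 0 0 0 -0.1",
)

```text
clock: 19.0
ee_pos: [0.5586, 0.1336, 0.2416]
orientation: [0.015, 0.565, 0.825, -0.004]
ft_force: [-0.2, 0.7, 0.2]
opening: 0.0385
```

```bash
python3 - <<'E'
from h import *
b=bar(1.716); print(b); grel(b); s=r.sense()
S=r.get_image("scene"); Q=cloud(S); q=(Q-H)@np.c_[XC,YC]
m=(S["color"].max(2)<90)&(abs(q[...,1])<.04)&(q[...,0]>-.03)&(q[...,0]<.08)&(Q[...,2]>.185)&(Q[...,2]<.225)
print(m.sum(),np.percentile(q[m][:,0],[5,50,95]).round(3),np.percentile(Q[m][:,2],[5,50,95]).round(3))
E
```

```text
[0.667358   0.16909166 0.20212932]
grasp at [0.5575 0.1348 0.2936] zaxis [ 0.021 -0.024 -1.   ]
t 19.0 pos [0.5586 0.1336 0.2416] yawx 1.941 tilt 0.031 q1,q6 [0.02 1.22] F [-0.2  0.7  0.2] open 0.0385
delta tool cm [-0.51 11.38  9.29]
333 [0.033 0.037 0.04 ] [0.202 0.207 0.209]
```

>>> apply_moves(
  steps="-0.3 4 0 -0.02 -0.1;-0.2 4 0 0 -0.1;0 3.4 0 0 -0.1;0 0 0 0 -0.1;0 0 0 0 -0.1",
)

```text
clock: 19.55
ee_pos: [0.6661, 0.1732, 0.2355]
orientation: [0.011, 0.55, 0.835, -0.007]
ft_force: [0.4, 0.2, 0.3]
opening: 0.0386
```

```bash
python3 - <<'E'
from h import *
b=bar(1.716); grel(b)
E
```

```text
grasp at [0.6656 0.1745 0.2875] zaxis [ 0.01  -0.024 -1.   ]
t 19.55 pos [0.6661 0.1732 0.2355] yawx 1.977 tilt 0.027 q1,q6 [0.08 1.24] F [0.4 0.2 0.3] open 0.0386
delta tool cm [-0.34 -0.05  8.55]
```

>>> apply_moves(
  steps="-0.3 0 2 0 -0.1;0 0 2 0 -0.1;0 0 2 0 -0.1;0 0 1.3 0 -0.1;0 0 1 0 -0.1;0 0 0 0 -0.1;0 0 0 0 -1;0 0 0 0 -1;0 0 0 0 -1",
)

```text
clock: 20.45
ee_pos: [0.6657, 0.1672, 0.1553]
orientation: [0.013, 0.547, 0.837, -0.006]
ft_force: [-0.7, 0.9, -6.9]
opening: 0.0083
```

```bash
python3 - <<'E'
from h import *
b=bar(1.716); grel(b); t=lidang(.052); plan(t,0,24)
E
```

```text
grasp at [0.6649 0.1684 0.2072] zaxis [ 0.016 -0.024 -1.   ]
t 20.45 pos [0.6657 0.1672 0.1553] yawx 1.983 tilt 0.029 q1,q6 [0.07 1.23] F [-0.7  0.9 -6.9] open 0.0083
delta tool cm [-0.02  0.25  0.51]
radius 0.165 lid 1.696
[[0.0, -1.1, -0.2], [0.0, -1.1, -0.1], [0.0, -1.1, -0.0], [0.0, -1.1, 0.0], [0.0, -1.1, 0.1], [0.0, -1.1, 0.2], [0.0, -1.1, 0.3], [0.0, -1.1, 0.4], [0.0, -1.0, 0.4], [0.0, -1.0, 0.5], [0.0, -1.0, 0.6], [0.0, -0.9, 0.6], [0.0, -0.9, 0.7], [0.0, -0.8, 0.8], [0.0, -0.8, 0.8], [0.0, -0.7, 0.9], [0.0, -0.6, 0.9], [0.0, -0.6, 1.0], [0.0, -0.5, 1.0], [0.0, -0.4, 1.0], [0.0, -0.4, 1.1], [0.0, -0.3, 1.1], [0.0, -0.2, 1.1], [0.0, -0.1, 1.1]]
```

Bar gripped (8.3 mm). Now I swing it down.

>>> apply_moves(
  steps="0 -1.1 0.1 0 -1;0 -1.1 0 0 -1;0 -1.1 0 0 -1;0 -1.1 0.1 0 -1;0 -1.1 0.1 0 -1;0 -1.1 0.2 0 -1;0 -1.1 0.3 0 -1;0 -1.1 0.4 0 -1;0 -1 0.4 0 -1;0 0 0 0 -1",
)

```text
clock: 21.45
ee_pos: [0.5855, 0.1331, 0.1518]
orientation: [0.023, 0.546, 0.838, 0.009]
ft_force: [1.8, 0.4, -7.3]
opening: 0.0076
```

```bash
python3 - <<'E'
from h import *
t=lidang(.049); rel(bar(t)-[0,0,.049]); plan(t,0,16)
E
```

```text
radius 0.1645 lid 1.159
t 21.45 pos [0.5855 0.1331 0.1518] yawx 1.986 tilt 0.049 q1,q6 [0.01 1.17] F [ 1.8  0.4 -7.3] open 0.0076
delta tool cm [0.14 0.12 0.38]
[[0.0, -1.1, 0.4], [0.0, -1.1, 0.5], [0.0, -1.0, 0.5], [0.0, -1.0, 0.6], [0.0, -0.9, 0.7], [0.0, -0.9, 0.7], [0.0, -0.8, 0.8], [0.0, -0.8, 0.9], [0.0, -0.7, 0.9], [0.0, -0.6, 1.0], [0.0, -0.6, 1.0], [0.0, -0.5, 1.1], [0.0, -0.4, 1.1], [0.0, -0.3, 1.1], [0.0, -0.3, 1.1], [0.0, -0.2, 1.1]]
```

>>> apply_moves(
  steps="0 -1 0.6 0 -1;0 -1 0.6 0 -1;0 -1 0.6 0 -1;0 -0.9 0.7 0 -1;0 -0.9 0.7 0 -1;0 -0.9 0.8 0 -1;0 -0.8 0.8 0 -1;0 -0.7 0.9 0 -1;0 0 0 0 -1",
)

```text
clock: 22.35
ee_pos: [0.5274, 0.1084, 0.1071]
orientation: [0.028, 0.544, 0.838, 0.017]
ft_force: [5.0, 2.8, -5.4]
opening: 0.008
```

```bash
python3 - <<'E'
from h import *
t=lidang(.049); rel(bar(t)-[0,0,.049]); plan(t,0,8)
E
```

```text
radius 0.1614 lid 0.68
t 22.35 pos [0.5274 0.1084 0.1071] yawx 1.989 tilt 0.065 q1,q6 [-0.04  1.11] F [ 5.   2.8 -5.4] open 0.008
delta tool cm [0.15 0.06 0.06]
[[0.0, -0.9, 1.0], [0.0, -0.9, 1.1], [0.0, -0.8, 1.1], [0.0, -0.7, 1.2], [0.0, -0.6, 1.2], [0.0, -0.5, 1.3], [0.0, -0.4, 1.3], [0.0, -0.2, 1.3]]
```

>>> apply_moves(
  steps="0 -0.8 1 0 -1;0 -0.8 1.1 0 -1;0 -0.7 1.1 0 -1;0 -0.6 1.2 0 -1;0 -0.5 1.2 0 -1;0 -0.3 1.2 0 -1;0 0 0 0 -1",
)

```text
clock: 23.05
ee_pos: [0.4944, 0.0947, 0.0409]
orientation: [0.024, 0.544, 0.838, 0.015]
ft_force: [4.7, 2.8, -2.2]
opening: 0.0078
```

```bash
python3 - <<'E'
from h import *
t=lidang(.049); rel(bar(t)-[0,0,.049]); plan(t,0,3)
E
```

```text
radius 0.1595 lid 0.207
t 23.05 pos [0.4944 0.0947 0.0409] yawx 1.989 tilt 0.057 q1,q6 [-0.07  1.08] F [ 4.7  2.8 -2.2] open 0.0078
delta tool cm [ 0.14 -0.09 -0.03]
[[0.0, -0.3, 1.1], [0.0, -0.3, 1.1], [0.0, -0.2, 1.1]]
```

>>> apply_moves(
  steps="0 -0.3 1.1 0 -1;0 -0.3 1.1 0 -1;0 -0.2 1 0 -1;0 0 0.3 0 -1;0 0 0.3 0 -1;0 0 0 0 -1",
)

```text
clock: 23.65
ee_pos: [0.4892, 0.0925, 0.0082]
orientation: [0.023, 0.544, 0.839, 0.014]
ft_force: [-5.8, 1.1, -0.9]
opening: 0.0078
```

```bash
python3 - <<'E'
from h import *
t=lidang(.049); rel(bar(t)-[0,0,.049])
E
```

```text
radius 0.1594 lid -0.002
t 23.65 pos [0.4892 0.0925 0.0082] yawx 1.99 tilt 0.054 q1,q6 [-0.08  1.07] F [-5.8  1.1 -0.9] open 0.0078
delta tool cm [ 0.14 -0.11 -0.02]
```

>>> apply_moves(
  steps="0 0 0.4 0 -1;0 0 0.4 0 -1;0 0 0 0 -1",
)

```text
clock: 23.95
ee_pos: [0.4891, 0.0924, 0.0086]
orientation: [0.022, 0.544, 0.839, 0.013]
ft_force: [-5.2, 0.3, -1.3]
opening: 0.0075
```

>>> apply_moves(
  steps="0 0 0 0 -0.4;0 0 0 0 -0.1;0 0 0 0 -0.1;0 0 -1 0 -0.1;0 0 -3 0 -0.1;0 0 -4 0 -0.1;0 0 -4 0 -0.1;0 0 -4 0 -0.1;-4 -1 0 0 0;-4 -1 0 0 0;-4 -1 0 0 0;-4 -1 0 0 0",
)

```text
clock: 25.15
ee_pos: [0.5134, -0.0709, 0.1872]
orientation: [0.028, 0.54, 0.841, 0.015]
ft_force: [0.8, 0.2, -1.2]
opening: 0.0428
```

>>> apply_moves(
  steps="-4 -1 0 0 0;-4 -1 0 0 0;-4 -1 0 0 0;-4 -1 0 0 0;-4 -1 0 0 0;0 0 0 0 0;0 0 0 0 0",
)

```text
clock: 25.85
ee_pos: [0.552, -0.2889, 0.1957]
orientation: [0.031, 0.542, 0.84, 0.015]
ft_force: [-0.0, -0.1, -0.7]
opening: 0.0426
```

```bash
python3 - <<'E'
from h import *
rel([0,0,0])
for n in("top","scene"):
    T=r.get_image(n); P=cloud(T); q=(P-C)@np.c_[XC,YC]
    m=(abs(q[...,0])<.045)&(abs(q[...,1])<.055)&(P[...,2]>.065)&(P[...,2]<.12)
    A=np.c_[q[m],np.ones(m.sum())]; print(n,m.sum(),"plane",np.linalg.lstsq(A,P[m][:,2],rcond=None)[0].round(4))
    b=(abs(q[...,0]+.105)<.004)&(abs(q[...,1])<.03)&(P[...,2]>.03)&(P[...,2]<.1)
    if b.sum(): print("bar top z",np.median(P[b][:,2]).round(4),b.sum())
    if n=="scene": cv2.imwrite("pics/a7.png",T["color"])
E
```

```text
t 25.85 pos [ 0.552  -0.2889  0.1957] yawx 1.994 tilt 0.069 q1,q6 [-0.71  0.44] F [-0.  -0.1 -0.7] open 0.0426
delta tool cm [ 49.69 -39.45  15.47]
top 1905 plane [-0.0069  0.0006  0.0781]
bar top z 0.062 90
scene 2849 plane [-0.0066  0.0025  0.0803]
bar top z 0.0636 144
```

View pics/a7.png

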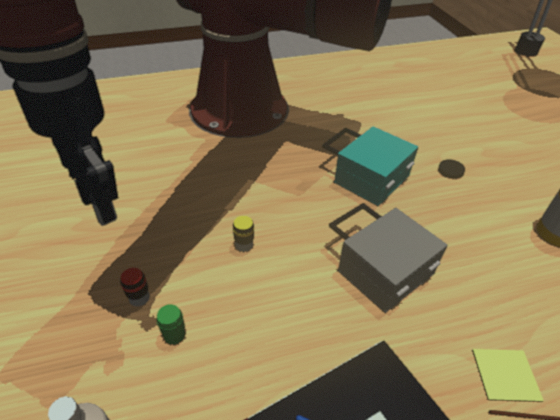

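The lid is shut: the slope is 0.007 rad in both views and the bar top at 62–63.6 mm matches the expected 62.5. Blue is no longer on the bench; red (134,285), green (171,323), yellow (243,232) and the turquoise case are where they were, and the arm is clear.

```bash
python3 -c "
from workcell import r
print(r.job_done())"
```

```text
the job is handed in; nothing more can be done
None
```

The blue-capped eyepiece is in the grey case's foam pocket and the lid is closed again. I handed the job in at about 26 s of the 72 s; no verdict is reported.

**How it went:** I swung the lid up to about 1.72 rad by the handle and set the eyepiece in the pocket. I then regripped the handle, brought the lid down, released it and moved the arm clear.

**Last checks:**
- **Eyepiece:** before closing, it stood about (-0.3, -3.1) mm from the pocket centre, with its top at 64.7 mm against the expected 65. I did not see it again once the lid was shut.
- **Upright:** this rests on the wrist picture and that top height. My plane fit of its top gave a slope of 0.13 rad, but I discounted that because it included side pixels.
- **Lid:** the slope was about 0.007 rad in both cameras, and the handle bar's top was at 62–63.6 mm against 62.5 expected.
- **Surroundings:** the red, yellow and green eyepieces and the turquoise case are where they were, and the arm was touching nothing.

**What disagreed:**
- **TCP offset:** the first handle grasp closed on air. Both cameras showed the fingertips about 33 mm short of the reported TCP along the tool axis. I worked from the measured grasp point, about 52 mm behind the reported TCP, from then on.
- **Tool tilt:** it drifted to about 0.05–0.07 rad over the row moves. This did no harm.

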